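# Start the staining hood's fan and raise its sash to the marked height

### The arm

A 6-joint arm with a two-finger parallel gripper is mounted at the origin on a cart in front of the work surface, level with it; the furniture and walls round the work are solid. World frame = base frame: x ahead of the robot, y to its left, z up, the work surface at z = 0. Lengths are in m, angles in rad, forces in N, time in s.
With the tool pointing down it reaches from about 0.275 to 0.725 m from the base axis. Payload 15.9 kg.
Tool frame: the origin (TCP) lies on the centre line of the jaws, within the pads' length; the fingertips stand 19 mm ahead of it and the grasp point (between the pads) is the TCP; z points along the fingers, y is the line along which they close (so a half turn about z gives the same grasp; the last joint's range is limited). The gripper opens to 85 mm and grips with 20 to 120 N. Pads are 22 mm wide; open, the fingers measure 114 mm over their backs; the gripper's body (76 mm by 85 mm) begins 54 mm behind the grasp point. The pads swing forward as they close: fully open they stand 13 mm farther back than shut.
Start: joints at [1.293, 0.213, -0.034, 1.323, 0, 1.571], TCP at [0.137, 0.481, 0.25] pointing down, gripper open.
Joint ranges: [-2.98, 2.98], [-0.74, 1.72], [-1.14, 1.35], [-2.1, 2.04], [-1.57, 1.44], [-3.14, 3.14]. Speed limits (rad/s): [1.89, 1.89, 2.39, 2.57, 3.14, 3.14].

### API

Orientations are given as a unit quaternion [x, y, z, w].
In Python, from bench import manip gives the robot as it stands.
- The arm moves only by the tool servo_tool, never from a script. Its argument "commands" is a list of rows, each an object of numbers: "tx", "ty", "tz": the shift along the world's x, y, z in m; "ax", "ay", "az": the turn, a rotation vector about the world's x, y, z in degrees. In form: [{"tx": .., "ty": .., "tz": .., "ax": .., "ay": .., "az": ..}, ...]. A call has 1 to 20 rows; each row shifts and turns the commanded pose from where the row before left it; what a row does not reach is not made up. A row lasts 1/8 s, in which the tool goes at most 62.5 mm and 10.7 degrees, less where a joint would pass 70% of its speed; a pose out of reach is approached as far as the arm can. A call with a gripper value outside its range is refused whole. "jaw" is the closure in counts, from 0 (fully open) to 255 (shut), set as the call begins (left out, the last holds). The fingers move at their own pace and stop on an object; "newtons" is the grip in N (left out, the last holds). Time passes only in rows, so rows that do not move let the fingers close. It gives the time, the measured TCP pose, the force, the opening and the grip force at its end, in the units of the state.
- manip.get_obs(): the state, without advancing time (a new reading comes with each control period).
- manip.snapshot(name): name is "side" or "top" or "wrist"; returns (picture, depth): 400x640x3 uint8, blue, green, red; 400x640 float32, m along the optical axis (not along the pixel's ray), 0 where there is no reading.
- manip.camera_model(name): a dict with "mtx" (3x3 intrinsics, pixels), "dist" ([k1, k2, p1, p2, k3] as OpenCV has them; the pictures are not rectified), "rvec" (rotation vector, rad) and "tvec" (3), from world to camera coordinates, as OpenCV has them; the wrist camera has in their place "tool_from_camera" (4x4, takes a point from camera to tool coordinates, whose origin is the TCP and whose axes are the flange's). Camera axes: x right, y down, z forward; pixel columns grow to the right and rows downward; lengths in m; the calibration is good to about 2 mm. A picture is of the moment at which its call begins: read the wrist's pose just before it. camera_model takes no time and is no camera call.
- manip.job_done(): hands the job in; it is judged then, once.
Trained networks look in the newest picture that a camera, given by its name, has taken for a name from the list of things; names that differ only in an ending like _2 or _b are one class to them, and where a whole thing is asked for, a point or a joint stands for the part that bears it (a point fixed in the world has none). Each returns a list of dicts, best first, with "confidence" (0 to 1); they miss things now and then, are a little off and sometimes report something else, mostly with a low value. They report only what shows in the picture. A call takes as long as a camera call.
- manip.look_for(camera, target): "box" ([left, top, right, bottom] in pixels, round what is visible of it).
- manip.silhouettes(camera, target): "region" (400x640 bool, what is visible of it) and "box" ([left, top, right, bottom] in pixels, round what is visible of it).
- manip.place_of(camera, target): "location" ([column, row] in pixels: a listed point, or the origin of a listed thing).
The state is a dict: "t": time; "joint_positions": joint angles; "joint_vel": joint speeds; "tau": joint torques, N m; "tcp_pos": TCP position; "orientation": TCP orientation; "ft_force": force on the tool from outside, world axes, zero at the start; "moment": the same for the moment, N m; "opening": opening from 0.0 (shut) to 1.0 (fully open); "gripper_force": force on a finger pad.
Only numpy, scipy, OpenCV 4.12 (cv2) and the standard library are available. Lean on these libraries where they do the work, as an engineer would, in place of code of your own. Each camera call takes 0.05 s, during which the arm holds its last target. There are 200 camera calls.

### The job

Get the staining hood ready for work: first switch its fan on by pressing the green-marked lower half of the black rocker switch fully home, and only then push the glass sash up from beneath its blue-topped lip until the front edge of the lip is level with the point of the orange marker, and leave it standing there. Use touch only: do not pinch the lip, do not shift the marker, and leave the loose things round the hood alone.

Things in the scene. Friction and masses are not known exactly. Their poses are not given: they have to be found in the camera images.
- hood: fixed white bench-top staining hood, 355 mm wide, 280 mm deep, 585 mm tall, with a glass sash in front; origin on the worktop beneath the chamber, x from its front to its back, y left, z up, yaw 0.05 to 0.22 rad. Its plinth and posts begin at x = -135 mm; a 66 mm wide console with the fan switch stands before the right post (y = -199 to -133 mm) and reaches to x = -210 mm
- fan_on (a point): middle of the surface of the green-marked lower half of the black rocker switch (46 x 31 mm). The console face that carries it is tilted 0.70 rad from level towards the operator: its outward normal is (-0.64, 0, 0.76) in the hood's axes. At the start this half stands proud. The point moves with the rocker
- fan_rocker (a joint): tilt of the rocker: 0 off (as at the start), 0.32 rad fully on. Pressing the lower half about 4 mm into the face with about 3 N brings it home on a solid stop. Held by friction alone: it stays where it is left
- sash (a joint): height of the sliding sash above fully shut, 0 to 0.20 m; it starts shut or nearly so. It is balanced by a steel counterweight on the hood's left side: 2 to 5 N move it either way (more when moved fast), and it stays where it is left
- lip_edge (a point): middle of the front edge of the sash's lip: a level ledge 236 mm long (along the hood's y), 8 mm thick (4 mm above and below this point), its edge rounded to 4 mm radius. It stands 58 mm out from the sash and 45 mm in front of plinth and posts; beneath it all is free down to the worktop, about 80 mm when shut. The point rises with the sash
- mark (a point): point of the arrow of the orange height marker clamped to the graduated strip on the right post, 7 mm right of the lip's right end and about in line with its front edge. It shows how high the lip's edge shall stand: 180 to 240 mm above the worktop, different every time. Its axes are those of the hood
- microscope_1: fixed microscope standing right of the hood, never touched: 200 mm wide (y), its eyepieces reaching 155 mm in front of its origin, 370 mm tall; origin at the centre of its foot. An arm that swings across the bench from the right must pass in front of or above it
- marker: the orange marker with its black clamp, 45 mm deep, 40 mm wide, 18 mm tall; its origin lies 20 mm right of and 27 mm behind its arrow's point
- stain_bottle: loose amber dropper bottle with a red teat, 38 mm across and 106 mm tall, standing beside the left end of the sash lip; origin at the centre of its underside
- petri_dish: loose pink petri dish, 61 mm across and 16 mm tall, lying on the worktop in front of the hood; origin at the centre of its underside
- sample_cup: loose sample cup with a yellow lid, 65 mm across and 67 mm tall, on the worktop right of the hood and the timer; origin at the centre of its underside
- timer: loose white digital timer, 66 x 62 x 19 mm, lying on the worktop right of the hood; origin at the centre of its underside

How it is judged:
On the way, in this order (a step that is already met when the one before it is completed fails the run):
1. the fan rocker is pressed fully on (value of joint fan_rocker above 0.27 rad), for 0.1 s.
2. the fingers push the lip from beneath and the sash rises ((contact force between the fingers and sash_c5 above 0.5 N or contact force between the fingers and sash_c6 above 0.5 N) and distance of lip_edge from where it was at the start of the episode above 0.03 m), for 0.1 s.
3. the lip's edge is level with the marker's point, within 8 mm (z of lip_edge in the frame of mark between -0.008 and 0.008 m), for 0.2 s.
At the end, for the whole second after the job is handed in: the fan rocker stands fully on (at least 0.27 rad), the front edge of the lip stands level with the marker's point within 8 mm and at rest, and the marker is where it was within 4 mm (all of step 3 and value of joint fan_rocker above 0.27 rad and velocity of joint sash between -0.004 and 0.004 m/s and not (distance of marker from where it was at the start of the episode above 0.004 m)); the robot touches nothing.
It fails at once if the sash was raised (by more than 12 mm) before the fan was on (not (value of joint fan_rocker above 0.27 rad) and distance of lip_edge from where it was at the start of the episode above 0.012 m).
It fails at once if the lip was pinched: fingers pressed on its top and from beneath at once (contact force between the fingers and sash_c7 above 1 N and (contact force between the fingers and sash_c5 above 1 N or contact force between the fingers and sash_c6 above 1 N)).
It fails at once if the marker was shifted (distance of marker from where it was at the start of the episode above 0.006 m).
It fails at once if a loose thing beside the hood (bottle, dish, cup or timer) was pushed away, lifted or knocked over (moved by more than 25 mm) (distance of any of stain_bottle, petri_dish, sample_cup, timer from where it was at the start of the episode above 0.025 m).
It also fails if it takes over 51 s, if anything falls off the work surface, if the arm or the gripper's body presses on something with over 40 N, if the wrist force passes 120 N, or if a joint passes its speed limit or range.

## Working session

There is one attempt and no reset: what is moved stays moved. The work goes in short steps, Python scripts to look and compute and a tool call to move; the robot and the scene stay as the last step left them, time stands still between calls to the robot, and variables do not carry over. Pictures are saved under pics/ and viewed, at most 10 in all, crops included, and the job is handed in when it is done.

Besides the shell and the picture viewer there is one more tool, called after ">>>" by a JSON object that holds its "method" and its "body". servo_tool: Moves the arm, as the interface text tells. Its arguments: {"type":"object","properties":{"commands":{"type":"array","items":{"type":"object","properties":{"tx":{"type":"number"},"ty":{"type":"number"},"tz":{"type":"number"},"ax":{"type":"number"},"ay":{"type":"number"},"az":{"type":"number"}}}},"jaw":{"type":"number"},"newtons":{"type":"number"}},"required":["commands"]}

```bash
mkdir -p pics
cat > h.py <<'E'
import numpy as np, cv2
from bench import manip
from scipy.spatial.transform import Rotation as R
def cam(n,obs=None):
    m=manip.camera_model(n); K=np.array(m["mtx"]);d=np.array(m["dist"],float)
    if "rvec" in m:
        Rc=cv2.Rodrigues(np.array(m["rvec"],float))[0]; t=np.array(m["tvec"],float).ravel()
        T=np.eye(4);T[:3,:3]=Rc.T;T[:3,3]=-Rc.T@t
    else:
        o=obs; W=np.eye(4);W[:3,:3]=R.from_quat(o["orientation"]).as_matrix();W[:3,3]=o["tcp_pos"]
        T=W@np.array(m["tool_from_camera"])
    return K,d,T
def world(px,z,K,d,T):
    p=cv2.undistortPoints(np.array([[px]],float),K,d)[0,0]
    return T[:3,:3]@(np.array([p[0],p[1],1])*z)+T[:3,3]
def dep(D,px,r=2):
    c,w=int(round(px[0])),int(round(px[1]))
    a=D[max(0,w-r):w+r+1,max(0,c-r):c+r+1];a=a[a>0]
    return float(np.median(a)) if a.size else 0
E
python3 - <<'E'
from h import *
o=manip.get_obs();print(o["t"],o["tcp_pos"],o["orientation"],o["ft_force"])
for n in("side","top"):
    I,D=manip.snapshot(n);cv2.imwrite(f"pics/{n}0.png",I);np.save(f"{n}0.npy",D)
    K,d,T=cam(n);print(n,T[:3,3].round(3),T[:3,2].round(2))
    for t in("hood","fan_on","lip_edge","mark","marker","microscope_1","stain_bottle","petri_dish","sample_cup","timer"):
        r=manip.place_of(n,t)
        for q in r[:1]:
            z=dep(D,q["location"]);print(t,round(q["confidence"],2),np.round(q["location"],1),world(q["location"],z,K,d,T).round(4) if z else None)
E
```

```text
0.0 [0.13702262 0.48051587 0.24980796] [ 1.38458674e-01  9.90368048e-01 -5.63484417e-04 -8.34231940e-05] [ 0.32653164  0.18828627 -0.37675213]
side [ 0.077 -0.24   0.745] [ 0.53  0.52 -0.67]
fan_on 0.53 [333.3 230.1] [0.5616 0.1807 0.0667]
lip_edge 0.64 [275.2 198.9] [0.5202 0.3387 0.1009]
mark 0.71 [319.5 174.4] [0.6054 0.2647 0.1677]
marker 0.51 [334.6 175.4] [0.5877 0.2013 0.2087]
stain_bottle 0.53 [221.1 201.2] [0.4687 0.5219 0.0166]
petri_dish 0.98 [275.5 248. ] [0.4566 0.2797 0.0141]
sample_cup 0.83 [385.  343.6] [ 0.4124 -0.0807  0.0584]
timer 0.73 [350.9 330.3] [ 0.4093 -0.0023  0.0169]
top [0.319 0.251 1.248] [ 0.22  0.   -0.97]
hood 0.95 [282.1 176.7] [0.6742 0.3818 0.0541]
fan_on 0.53 [347.3 213. ] [0.5617 0.1768 0.0667]
lip_edge 0.69 [295.4 224. ] [0.534  0.3371 0.0043]
mark 0.61 [335.  202.2] [0.5908 0.2153 0.0816]
marker 0.68 [341.6 190.1] [0.5931 0.2025 0.2173]
stain_bottle 0.42 [232.7 237.7] [0.4777 0.5207 0.0559]
petri_dish 0.85 [309.8 242.8] [0.4741 0.2889 0.0154]
sample_cup 0.66 [424.9 256.7] [ 0.4364 -0.0556  0.0652]
timer 0.92 [401.3 263.7] [0.4175 0.0052 0.0172]
```

View pics/side0.png

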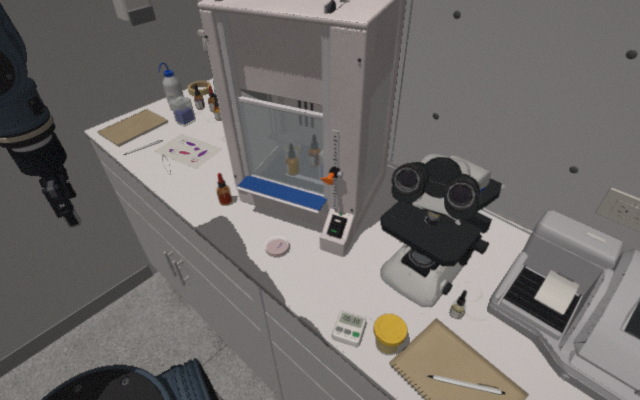

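View pics/top0.png

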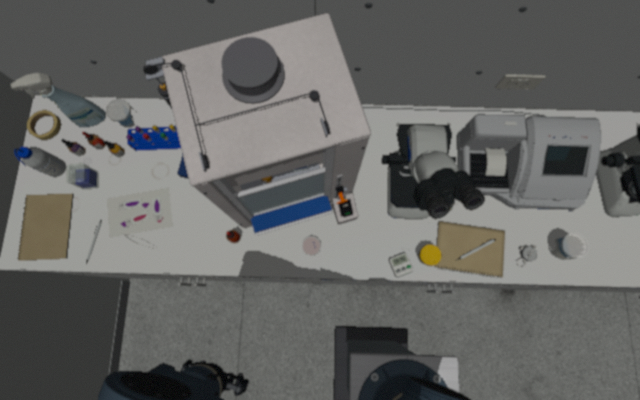

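The side view shows the blue lip from (238,185) to (326,205), the rocker near (337,226) and the orange point near (325,179). The top view shows the lip from (253,228) to (330,210), with the bottle at its left end and the dish in front. Next I'll fit the hood pose and triangulate the points.

Run:
```python
from h import *
def P(n):
    K,d,T=cam(n);return K,d,T
tri={"fan_on":((333.3,230.1),(347.3,213)),"lip_edge":((275.2,198.9),(295.4,224)),"mark":((319.5,174.4),(335,202.2)),"marker":((334.6,175.4),(341.6,190.1))}
for k,(a,b) in tri.items():
    A=[];
    rays=[]
    for n,px in(("side",a),("top",b)):
        K,d,T=P(n);o=T[:3,3];v=world(px,1,K,d,T)-o;rays.append((o,v/np.linalg.norm(v)))
    M=sum(np.eye(3)-np.outer(v,v) for o,v in rays);y=sum((np.eye(3)-np.outer(v,v))@o for o,v in rays)
    x=np.linalg.solve(M,y);print(k,x.round(4),[round(float(np.linalg.norm((np.eye(3)-np.outer(v,v))@(x-o))),4) for o,v in rays])
for n in("side","top"):
    I=cv2.imread(f"pics/{n}0.png");D=np.load(f"{n}0.npy");K,d,T=P(n)
    h=cv2.cvtColor(I,cv2.COLOR_BGR2HSV)
    for name,m,roi in(("lip",(h[...,0]>100)&(h[...,0]<125)&(h[...,1]>150),(230,175,345,235)),("green",(h[...,0]>45)&(h[...,0]<85)&(h[...,1]>80),(315,195,365,255)),("orange",(h[...,0]<18)&(h[...,1]>150),(310,165,360,215)),("black",h[...,2]<50,(322,195,356,255))):
        q=np.zeros_like(m);q[roi[1]:roi[3],roi[0]:roi[2]]=1;m=m&q&(D>0)
        ys,xs=np.nonzero(m)
        if len(xs)==0: print(n,name,0);continue
        W=np.array([world((x,y),D[y,x],K,d,T) for x,y in zip(xs,ys)])
        print(n,name,len(xs),"px",xs.min(),xs.max(),ys.min(),ys.max(),"med",np.median(W,0).round(4),"lo",np.percentile(W,3,axis=0).round(3),"hi",np.percentile(W,97,axis=0).round(3))
        if name=="lip":
            g=W[abs(W[:,2]-np.median(W[:,2]))<.012]
            (cx,cy),(w,hh),a=cv2.minAreaRect(g[:,:2].astype(np.float32));print("  rect",cx,cy,w,hh,a,cv2.boxPoints(((cx,cy),(w,hh),a)).round(3).tolist())
S=cv2.resize(cv2.imread("pics/side0.png")[155:265,225:365],None,fx=5,fy=5,interpolation=cv2.INTER_CUBIC);cv2.imwrite("pics/crop0.png",S)
```

```text
fan_on [0.5599 0.1777 0.0706] [0.0012, 0.0012]
lip_edge [0.5149 0.3303 0.1098] [0.001, 0.001]
mark [0.5586 0.2197 0.2191] [0.0002, 0.0002]
marker [0.5942 0.2035 0.2046] [0.0027, 0.0027]
side lip 1004 px 239 324 176 209 med [0.5496 0.34   0.1033] lo [0.505 0.242 0.101] hi [0.591 0.448 0.105]
  rect 0.5479459166526794 0.346602201461792 0.04769044741988182 0.23340177536010742 18.39839744567871 [[0.4880000054836273, 0.44999998807907104], [0.5619999766349792, 0.2280000001192093], [0.6069999933242798, 0.24300000071525574], [0.5339999794960022, 0.4650000035762787]]
side green 21 px 331 341 213 232 med [0.5621 0.1815 0.0667] lo [0.557 0.173 0.065] hi [0.601 0.193 0.089]
side orange 91 px 321 334 172 183 med [0.5643 0.2032 0.2124] lo [0.558 0.19  0.205] hi [0.588 0.213 0.218]
side black 220 px 328 345 216 237 med [0.5732 0.1784 0.0704] lo [0.553 0.164 0.057] hi [0.595 0.198 0.084]
top lip 1105 px 252 330 197 230 med [0.5488 0.3465 0.1037] lo [0.506 0.242 0.1  ] hi [0.592 0.447 0.108]
  rect 0.5492050051689148 0.34520483016967773 0.043627556413412094 0.2315870076417923 18.693391799926758 [[0.4909999966621399, 0.4480000138282776], [0.5659999847412109, 0.2290000021457672], [0.6069999933242798, 0.24300000071525574], [0.5329999923706055, 0.4620000123977661]]
top green 20 px 344 350 211 214 med [0.5627 0.1777 0.0664] lo [0.558 0.168 0.061] hi [0.568 0.185 0.07 ]
top orange 65 px 338 347 191 203 med [0.5774 0.2035 0.2131] lo [0.56  0.185 0.081] hi [0.607 0.212 0.22 ]
top black 112 px 340 351 201 215 med [0.5733 0.1818 0.0713] lo [0.558 0.166 0.062] hi [0.592 0.199 0.085]
```

View pics/crop0.png

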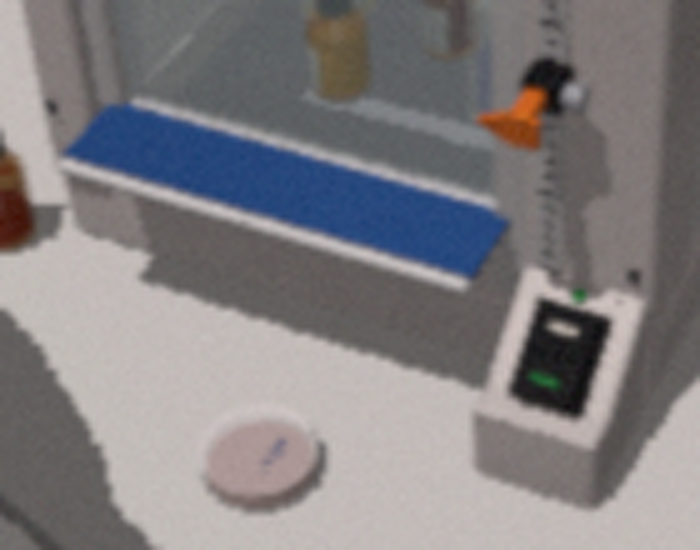

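The crop confirms the lip, the rocker with its green mark on the lower half at about (333,231) full-frame, and the arrow point at about (321,179). Depth gives a hood yaw of about 18°, which is outside the stated range, so I'll check that against pixel corners and work out the move.

Run:
```python
from h import *
def plane(n,px,z):
    K,d,T=cam(n);o=T[:3,3];v=world(px,1,K,d,T)-o;return (o+v*(z-o[2])/v[2]).round(4)
for n,a,b in(("side",(238,187),(319,210.5)),("top",(253,230),(330.5,212)),("side back",(247,176),(326.5,200))):
    n=n.split()[0];A=plane(n,a,.104);B=plane(n,b,.104);w=A-B;print(n,A,B,np.linalg.norm(w),np.degrees(np.arctan2(-w[0],w[1])))
# hood roof edges / console edge via depth
D=np.load("side0.npy");K,d,T=cam("side")
for px in((321.5,178.5),(323,179),(325,179.5),(328,180)):print(px,world(px,dep(D,px,0),K,d,T).round(4))
print(np.array(manip.camera_model("wrist")["tool_from_camera"]).round(3))
print(manip.get_obs()["t"])
o=manip.get_obs();R0=R.from_quat(o["orientation"])
for psi in(.22,.3225):
    for tilt in(40,90):
        t=np.radians(tilt);xh=np.array([np.cos(psi),np.sin(psi),0]);y=np.array([-np.sin(psi),np.cos(psi),0])
        z=np.sin(t)*xh-np.cos(t)*np.array([0,0,1]);x=np.cross(y,z)
        print(psi,tilt,np.degrees((R.from_matrix(np.c_[x,y,z])*R0.inv()).as_rotvec()).round(1))
```

```text
side [0.4845 0.4426 0.104 ] [0.5605 0.226  0.104 ] 0.22954642232019212 19.33480853782642
top [0.4955 0.4527 0.104 ] [0.5556 0.2286 0.104 ] 0.23201900784203003 15.012543328291933
side [0.5293 0.461  0.104 ] [0.6005 0.2378 0.104 ] 0.2342811985627528 17.69249647926146
(321.5, 178.5) [0.5577 0.2133 0.2115]
(323, 179) [0.5565 0.2077 0.2138]
(325, 179.5) [0.5601 0.2051 0.2116]
(328, 180) [0.5614 0.1974 0.2135]
[[ 0.    -0.961 -0.277  0.071]
 [ 1.     0.    -0.002  0.001]
 [ 0.002 -0.277  0.961 -0.123]
 [ 0.     0.     0.     1.   ]]
1.1
0.22 40 [ -1.2 -40.4  27.3]
0.22 90 [ -2.6 -90.7  22.4]
0.3225 40 [  0.9 -40.6  33. ]
0.3225 90 [  2.  -91.1  26.9]
```

>>> {"method": "servo_tool", "body": {"commands": [{"tx":0.01,"ty":-0.02,"az":10},{"tx":0.01,"ty":-0.02,"az":0}], "jaw": 255}}

```text
$.commands[0]: bad value
```

```bash
python3 -c "
from h import *
o=manip.get_obs();print(o['joint_positions'],o['tcp_pos'],o['orientation'],o['t'])"
```

```text
[ 1.29297794e+00  2.12920175e-01 -3.43854173e-02  1.32349705e+00
  2.20944540e-05  1.57078287e+00] [0.13712115 0.4808238  0.25030154] [ 1.38456234e-01  9.90368553e-01 -1.59895918e-06 -1.13782443e-05] 1.1
```

>>> {"method": "servo_tool", "body": {"commands": [{"tx":0.01,"ty":-0.02,"tz":0,"ax":0,"ay":0,"az":10},{"tx":0.01,"ty":-0.02,"tz":0,"ax":0,"ay":0,"az":0}], "jaw": 255}}

```text
t: 1.35
tcp_pos: [0.1572, 0.4404, 0.2502]
orientation: [0.05, 0.999, -0.0, -0.0]
ft_force: [0.3, -0.3, -0.0]
opening: 0.605
gripper_force: 0.0
```

```bash
python3 -c "
from h import *
o=manip.get_obs();print(o['joint_positions'],o['tcp_pos'],o['orientation'],o['t'])"
```

```text
[ 1.22783507e+00  1.46400880e-01 -1.15762755e-01  1.30884339e+00
 -9.01426057e-06  1.32784984e+00] [0.157241   0.44035401 0.25017809] [ 4.99865443e-02  9.98749886e-01 -1.02163571e-04 -2.61081562e-05] 1.35
```

>>> {"method": "servo_tool", "body": {"commands": [{"tx":0.028,"ty":-0.03,"tz":0,"ax":0,"ay":0,"az":-6.8},{"tx":0.028,"ty":-0.03,"tz":0,"ax":0,"ay":0,"az":-6.8},{"tx":0.028,"ty":-0.03,"tz":0,"ax":0,"ay":0,"az":-6.8},{"tx":0.028,"ty":-0.03,"tz":0,"ax":0,"ay":0,"az":-6.8},{"tx":0.028,"ty":-0.03,"tz":0,"ax":0,"ay":0,"az":-6.8},{"tx":0.028,"ty":-0.03,"tz":0,"ax":0,"ay":0,"az":-6.8},{"tx":0.028,"ty":-0.03,"tz":0,"ax":0,"ay":0,"az":-6.8},{"tx":0.028,"ty":-0.03,"tz":0,"ax":0,"ay":0,"az":-6.8},{"tx":0.028,"ty":-0.03,"tz":0,"ax":0,"ay":0,"az":-6.8},{"tx":0.028,"ty":-0.03,"tz":0,"ax":0,"ay":0,"az":-6.8},{"tx":0,"ty":0,"tz":0,"ax":2.3,"ay":-7.7,"az":0},{"tx":0,"ty":0,"tz":0,"ax":2.3,"ay":-7.7,"az":0},{"tx":0,"ty":0,"tz":0,"ax":2.3,"ay":-7.7,"az":0},{"tx":0,"ty":0,"tz":0,"ax":2.3,"ay":-7.7,"az":0},{"tx":0,"ty":0,"tz":0,"ax":2.3,"ay":-7.7,"az":0},{"tx":0,"ty":0,"tz":0,"ax":0,"ay":0,"az":0}], "jaw": 255}}

```text
t: 3.35
tcp_pos: [0.4346, 0.14, 0.2481]
orientation: [0.565, 0.751, 0.275, 0.203]
ft_force: [0.7, -0.7, 0.1]
opening: 0.002
gripper_force: 0.0
```

```bash
cat > look.py <<'E'
import sys
from h import *
o=manip.get_obs();I,D=manip.snapshot("wrist");cv2.imwrite(f"pics/{sys.argv[1]}.png",I);np.save(sys.argv[1]+".npy",D)
np.savez(sys.argv[1]+"_o.npz",p=o["tcp_pos"],q=o["orientation"])
K,d,T=cam("wrist",o);print(o["t"],o["tcp_pos"],o["joint_positions"].round(3) if hasattr(o["joint_positions"],'round') else o["joint_positions"]);print("tool",R.from_quat(o["orientation"]).as_matrix().round(3).tolist())
for t in("fan_on","lip_edge","mark","marker","petri_dish"):
    for q in manip.place_of("wrist",t)[:1]:
        z=dep(D,q["location"],1);print(t,round(q["confidence"],2),np.round(q["location"],1),world(q["location"],z,K,d,T).round(4) if z else None)
E
python3 look.py w1
```

```text
3.35 [0.43457124 0.14001403 0.24806395] [ 0.327 -0.447 -0.867  0.452 -0.024  1.608]
tool [[-0.279, 0.736, 0.616], [0.96, 0.21, 0.184], [0.006, 0.643, -0.766]]
fan_on 0.75 [309.4 180.7] [0.5621 0.1754 0.0678]
lip_edge 0.93 [326.3  28.2] [0.5592 0.3719 0.0403]
mark 0.59 [416.8 155.3] [0.6023 0.2271 0.1841]
marker 0.9 [427.5 174. ] [0.5785 0.2074 0.2138]
petri_dish 0.65 [233.   66.9] [0.4601 0.2851 0.0148]
```

View pics/w1.png

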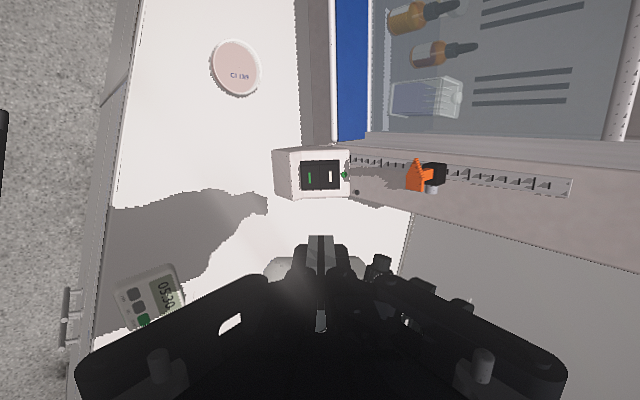

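The wrist view shows the rocker at cols 300–340, rows 160–190, with the green mark at (309,178). The lip's front edge is at col ~337, the arrow point at about (418,162) and the fingertips at (320,240). The fan_on positions agree to within 5 mm, so I'm moving to 15 mm from it along the face normal.

>>> {"method": "servo_tool", "body": {"commands": [{"tx":0.0133,"ty":0.0038,"tz":-0.0194,"ax":0,"ay":0,"az":0},{"tx":0.0133,"ty":0.0038,"tz":-0.0194,"ax":0,"ay":0,"az":0},{"tx":0.0133,"ty":0.0038,"tz":-0.0194,"ax":0,"ay":0,"az":0},{"tx":0.0133,"ty":0.0038,"tz":-0.0194,"ax":0,"ay":0,"az":0},{"tx":0.0133,"ty":0.0038,"tz":-0.0194,"ax":0,"ay":0,"az":0},{"tx":0.0133,"ty":0.0038,"tz":-0.0194,"ax":0,"ay":0,"az":0},{"tx":0.0133,"ty":0.0038,"tz":-0.0194,"ax":0,"ay":0,"az":0},{"tx":0.0133,"ty":0.0038,"tz":-0.0194,"ax":0,"ay":0,"az":0},{"tx":0,"ty":0,"tz":0,"ax":0,"ay":0,"az":0}]}}

```text
t: 4.78
tcp_pos: [0.5439, 0.1713, 0.0934]
orientation: [0.565, 0.751, 0.275, 0.203]
ft_force: [-0.6, 0.5, -0.2]
opening: -0.0
gripper_force: 0.0
```

```bash
python3 look.py w2
python3 - <<'E'
from h import *
I=cv2.imread("pics/w1.png");D=np.load("w1.npy");z=np.load("w1_o.npz");K,d,T=cam("wrist",dict(tcp_pos=z["p"],orientation=z["q"]))
h=cv2.cvtColor(I,cv2.COLOR_BGR2HSV);m=(h[...,0]>100)&(h[...,0]<125)&(h[...,1]>150)
P=[]
for y in range(5,132,4):
    xs=np.nonzero(m[y,325:380])[0]
    if len(xs): x=325+xs[0]+2;P.append(world((x,y),D[y,x],K,d,T))
P=np.array(P);a=np.polyfit(P[:,1],P[:,0],1);print("lip front",P[0].round(4),P[-1].round(4),"yaw deg",np.degrees(np.arctan(-a[0])),"z",np.median(P[:,2]))
m=(h[...,0]<18)&(h[...,1]>180)&(D>0);m[:140]=0;m[200:]=0;m[:,:395]=0;m[:,460:]=0
ys,xs=np.nonzero(m);W=np.array([world((x,y),D[y,x],K,d,T) for x,y in zip(xs,ys)]);s=W[np.argsort(W[:,1])]
print("orange left tip",s[-8:].round(4).tolist(), s[:,2].min(),s[:,2].max())
E
```

```text
4.775 [0.54388027 0.17128273 0.09339407] [ 0.313  0.059 -0.964 -0.15  -0.014  1.598]
tool [[-0.279, 0.737, 0.616], [0.96, 0.21, 0.184], [0.006, 0.643, -0.766]]
fan_on 0.64 [317.3 240.8] [0.5438 0.1839 0.0865]
petri_dish 0.84 [148.5   0.5] [0.4647 0.2831 0.0155]
lip front [0.5207 0.3604 0.1046] [0.5617 0.2422 0.1036] yaw deg 18.849472580323425 z 0.10414407266312148
orange left tip [[0.5582, 0.2161, 0.211], [0.5603, 0.2165, 0.2107], [0.5572, 0.2168, 0.2104], [0.5577, 0.2169, 0.2111], [0.5598, 0.2173, 0.2108], [0.558, 0.2177, 0.2097], [0.5576, 0.2179, 0.2118], [0.5585, 0.2179, 0.2104]] 0.20203891587704373 0.21910099625375828
```

View pics/w2.png

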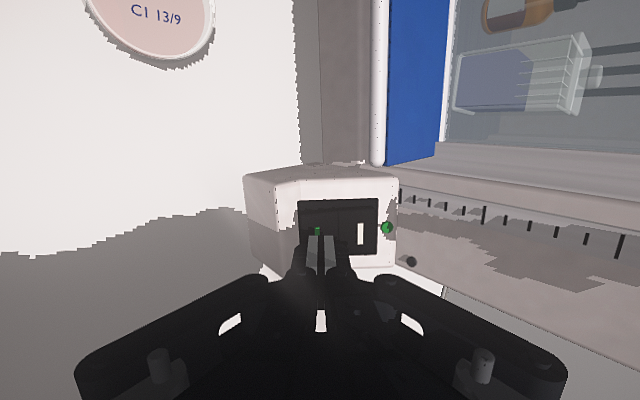

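The view shows the rocker at cols 299–378, with the green mark (317,230) in line with the fingertip centre at col 320. Advancing.

>>> {"method": "servo_tool", "body": {"commands": [{"tx":0.0062,"ty":0.0018,"tz":-0.0077,"ax":0,"ay":0,"az":0},{"tx":0.0012,"ty":0.0004,"tz":-0.0015,"ax":0,"ay":0,"az":0},{"tx":0.0012,"ty":0.0004,"tz":-0.0015,"ax":0,"ay":0,"az":0},{"tx":0.0012,"ty":0.0004,"tz":-0.0015,"ax":0,"ay":0,"az":0},{"tx":0,"ty":0,"tz":0,"ax":0,"ay":0,"az":0}]}}

```text
t: 5.7
tcp_pos: [0.5532, 0.1742, 0.0827]
orientation: [0.565, 0.751, 0.276, 0.204]
ft_force: [0.1, 0.2, 0.3]
opening: -0.004
gripper_force: 0.1
```

>>> {"method": "servo_tool", "body": {"commands": [{"tx":0.0012,"ty":0.0004,"tz":-0.0015,"ax":0,"ay":0,"az":0},{"tx":0,"ty":0,"tz":0,"ax":0,"ay":0,"az":0}]}}

```text
t: 5.95
tcp_pos: [0.5544, 0.1746, 0.0812]
orientation: [0.565, 0.75, 0.276, 0.204]
ft_force: [-1.2, -1.0, 1.3]
opening: -0.001
gripper_force: 0.6
```

>>> {"method": "servo_tool", "body": {"commands": [{"tx":0.0012,"ty":0.0004,"tz":-0.0015,"ax":0,"ay":0,"az":0},{"tx":0,"ty":0,"tz":0,"ax":0,"ay":0,"az":0}]}}

```text
t: 6.2
tcp_pos: [0.5549, 0.1748, 0.0795]
orientation: [0.565, 0.751, 0.276, 0.204]
ft_force: [-22.1, -6.7, 17.6]
opening: 0.002
gripper_force: 14.0
```

>>> {"method": "servo_tool", "body": {"commands": [{"tx":0.0006,"ty":0.0002,"tz":-0.0008,"ax":0,"ay":0,"az":0},{"tx":0,"ty":0,"tz":0,"ax":0,"ay":0,"az":0}]}}

```text
t: 6.45
tcp_pos: [0.5551, 0.1748, 0.0792]
orientation: [0.565, 0.751, 0.276, 0.204]
ft_force: [-42.6, -13.3, 40.1]
opening: 0.002
gripper_force: 30.0
```

Hard stop reached, so I'll back off and check the rocker.

>>> {"method": "servo_tool", "body": {"commands": [{"tx":-0.004,"ty":-0.0012,"tz":0.005,"ax":0,"ay":0,"az":0},{"tx":-0.012,"ty":-0.0036,"tz":0.015,"ax":0,"ay":0,"az":0},{"tx":-0.02,"ty":-0.006,"tz":0.025,"ax":0,"ay":0,"az":0},{"tx":-0.02,"ty":-0.006,"tz":0.025,"ax":0,"ay":0,"az":0},{"tx":0,"ty":0,"tz":0,"ax":0,"ay":0,"az":0}]}}

```text
t: 7.08
tcp_pos: [0.5008, 0.1586, 0.1516]
orientation: [0.564, 0.75, 0.278, 0.205]
ft_force: [0.6, 0.2, -0.1]
opening: 0.002
gripper_force: 0.0
```

```bash
python3 look.py w3
python3 - <<'E'
from h import *
I=cv2.imread("pics/w3.png");cv2.imwrite("pics/w3c.png",cv2.resize(I[130:230,250:390],None,fx=5,fy=5,interpolation=cv2.INTER_CUBIC))
# slope of rocker halves relative to face normal: w1 (before) vs w3
for s in("w1","w3"):
    D=np.load(s+".npy");z=np.load(s+"_o.npz");K,d,T=cam("wrist",dict(tcp_pos=z["p"],orientation=z["q"]))
    ps=np.radians(17.5);n=np.array([-.644*np.cos(ps),-.644*np.sin(ps),.765]);u=np.array([.765*np.cos(ps),.765*np.sin(ps),.644]);v=np.array([-np.sin(ps),np.cos(ps),0]);F=np.array([.562,.1765,.067])
    W=np.array([np.r_[world((x,y),D[y,x],K,d,T)-F] for y in range(130,230) for x in range(250,400) if D[y,x]>0])
    a,b,c=W@u,W@v,W@n
    for lo in range(-20,44,4):
        k=(abs(b)<8)&(a>=lo/1e3)&(a<(lo+4)/1e3)&(abs(c)<.015)
        if k.sum()>3: print(s,lo+2,(np.median(c[k])*1e3).round(1),int(k.sum()),end=" | ")
    print()
E
```

```text
7.075 [0.50076455 0.15861086 0.15159483] [ 0.316 -0.157 -0.97   0.053 -0.017  1.6  ]
tool [[-0.279, 0.732, 0.621], [0.96, 0.209, 0.186], [0.006, 0.648, -0.761]]
fan_on 0.82 [307.6 203.5] [0.5601 0.1777 0.0604]
mark 0.94 [517.2 185.7] [0.6029 0.2234 0.1995]
marker 0.76 [526.5 208.9] [0.5644 0.2095 0.2148]
petri_dish 0.59 [201.8  38.8] [0.4646 0.2848 0.0151]
w1 -18 -7.8 163 | w1 -14 -11.1 150 | w1 -10 -4.8 114 | w1 -6 -0.4 126 | w1 -2 -1.3 129 | w1 2 -2.3 132 | w1 6 -3.4 129 | w1 10 -4.3 122 | w1 14 -5.1 117 | w1 18 -5.5 122 | w1 22 -5.8 122 | w1 26 -6.1 124 | w1 30 -6.1 126 | w1 34 -6.8 129 | w1 38 -13.1 113 | w1 42 -14.0 134 | 
w3 -18 -7.6 315 | w3 -14 -10.2 295 | w3 -10 -6.6 277 | w3 -6 -6.2 256 | w3 -2 -5.9 262 | w3 2 -5.5 262 | w3 6 -5.4 269 | w3 10 -4.8 266 | w3 14 -4.0 262 | w3 18 -2.9 260 | w3 22 -2.0 296 | w3 26 -0.9 252 | w3 30 -0.2 269 | w3 34 -12.3 195 | w3 38 -13.1 243 | w3 42 -13.9 283 |
```

View pics/w3c.png

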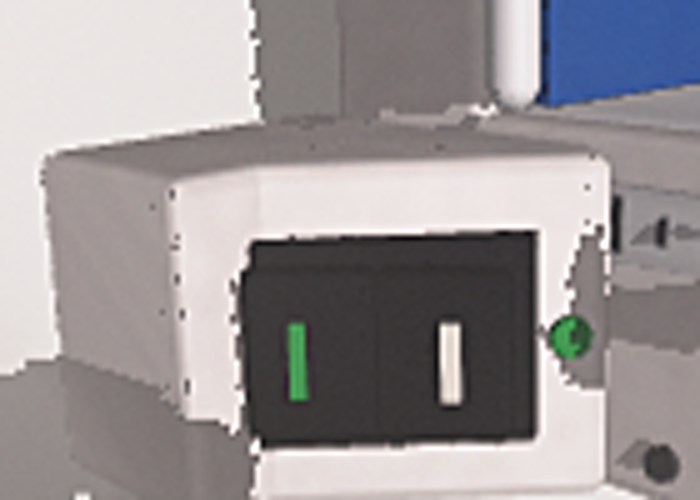

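Surface profiles before and after are mirror images: the lower half swung by about 0.33 rad and is now sunk, so the fan is on. Next I'll measure the closed fingers' thickness from the depth image to plan the push from beneath.

Run:
```python
from h import *
D=np.load("w1.npy");m=manip.camera_model("wrist");K=np.array(m["mtx"]);d=np.array(m["dist"]);T=np.array(m["tool_from_camera"])
W=np.array([world((x,y),D[y,x],K,d,T) for y in range(200,400,1) for x in range(60,600,2) if 0<D[y,x]<.17])
for lo in range(-100,30,8):
    k=(W[:,2]>=lo/1e3)&(W[:,2]<(lo+8)/1e3)
    if k.sum()>5:print(lo+4,int(k.sum()),"y",(W[k,1].min()*1e3).round(0),(W[k,1].max()*1e3).round(0),"x",(np.percentile(W[k,0],[2,98])*1e3).round(0))
ps=np.radians(17.5);xh=np.array([np.cos(ps),np.sin(ps),0]);yh=np.array([-np.sin(ps),np.cos(ps),0]);up=np.array([0,0,1.])
o=manip.get_obs();Rc=R.from_quat(o["orientation"])
for t in(90,80):
    a=np.radians(t);z=np.sin(a)*xh-np.cos(a)*up;Rt=R.from_matrix(np.c_[yh,np.cross(z,yh),z]);print(t,np.degrees((Rt*Rc.inv()).as_rotvec()).round(1))
K2,d2,T2=cam("top");print("worktop front edge",[ (lambda v:(T2[:3,3]+v*(-T2[2,3]/v[2])).round(3))(world(p,1,K2,d2,T2)-T2[:3,3]) for p in((300,276),(450,284))])
```

```text
-88 43 y -19.0 18.0 x [21. 22.]
-80 2523 y -53.0 34.0 x [12. 22.]
-72 6228 y -62.0 62.0 x [ 5. 21.]
-64 4533 y -62.0 61.0 x [ 4. 19.]
-56 3653 y -57.0 57.0 x [-5. 19.]
-48 2088 y -50.0 52.0 x [-6. 19.]
-40 2008 y -44.0 43.0 x [-7. 14.]
-32 1351 y -37.0 38.0 x [-7. 15.]
-24 459 y -30.0 32.0 x [-4. 15.]
-16 320 y -13.0 13.0 x [-9. 13.]
-8 223 y -14.0 13.0 x [ 7. 12.]
0 189 y -13.0 13.0 x [ 7. 12.]
8 172 y -14.0 13.0 x [ 7. 12.]
16 31 y -11.0 11.0 x [ 7. 12.]
90 [ 14.2 -47.9   1.1]
80 [ 11.2 -38.3   1.1]
worktop front edge [array([0.372, 0.316, 0.   ]), array([ 0.361, -0.148,  0.   ])]
```

Run:
```python
import numpy as np
from scipy.optimize import least_squares
Q=np.array([[.21292,-.03439,1.3235],[.1464,-.11576,1.30884],[-.447,-.867,.452],[.059,-.964,-.15],[-.157,-.97,.053]])
r=np.array([np.hypot(.13712,.48082),np.hypot(.15724,.44035),np.hypot(.43457,.14),np.hypot(.54388,.17128),np.hypot(.50076,.15861)]);z=np.array([.2503,.2502,.24806,.0934,.1516])
def fk(P,q):
    z0,L1,a,L2,b,L3=P;p=q[...,0]-q[...,1]+q[...,2];f=q[...,0]-q[...,1]+b
    return L1*np.sin(q[...,0]+a)+L2*np.cos(f)+L3*np.cos(p), z0+L1*np.cos(q[...,0]+a)-L2*np.sin(f)-L3*np.sin(p)
def res(P):
    R,Z=fk(P,Q);return np.r_[R-r,Z-z,(P-P0)*1e-3]
best=None
for P0 in([.3,.35,0,.35,0,.25],[.27,.3,.2,.35,.2,.25],[.4,.4,0,.4,0,.3],[.2,.3,-.2,.3,.3,.3]):
    P0=np.array(P0);s=least_squares(res,P0);print(s.cost,s.x.round(3),np.abs(s.fun[:10]).max());
    if best is None or s.cost<best.cost:best=s
P=best.x
for n,(R_,Z_,p) in dict(pre=(.525,.14,0),pre08=(.525,.078,0),tgt=(.638,.078,0),top=(.638,.2,0)).items():
    g=least_squares(lambda q:np.r_[np.array(fk(P,q))-[R_,Z_],q[0]-q[1]+q[2]-p],[.2,-.9,-.9]);print(n,g.x.round(2),g.cost)
```

```text
1.0029537048034081e-07 [ 0.244  0.486  0.     0.398 -0.167  0.436] 0.00020353755189750355
1.804290308843192e-07 [ 0.244  0.486  0.     0.398 -0.167  0.436] 0.00020371953759645844
9.614498667200346e-08 [ 0.244  0.486  0.     0.398 -0.167  0.436] 0.00020357557880557042
2.1853028416456747e-07 [ 0.244  0.486  0.     0.398 -0.167  0.436] 0.00020391246956819042
pre [ 3.2  -1.98 -5.18] 3.0087956111986255e-27
pre08 [ 1.74 -1.36 -3.1 ] 4.46066468136441e-19
tgt [ 1.3  -1.17 -2.47] 1.0188249406858363e-21
top [ 0.85 -1.31 -2.16] 2.4189680101503682e-31
```

Run:
```python
import numpy as np
z0,L1,L2,b,L3=.244,.486,.398,-.167,.436
lo=[-.74,-1.14,-2.1];hi=[1.72,1.35,2.04]
for R_ in(.60,.63,.66):
  for Z_ in(.083,.12,.20):
    ok=[]
    for pd in range(-10,60,2):
        p=np.radians(pd);x=R_-L3*np.cos(p);y=Z_+L3*np.sin(p)-z0
        D=np.hypot(x,y)
        # elbow: angle q2 from vertical, forearm direction f below horizontal
        c=(D*D-L1*L1-L2*L2)/(2*L1*L2)
        if abs(c)>1: continue
        e=np.arccos(c)               # bend between links
        a=np.arctan2(x,y)            # from vertical
        q2=a-np.arctan2(L2*np.sin(e),L1+L2*np.cos(e)); f=q2+e-np.pi/2  # forearm below horizontal
        q3=q2-(f-b); q4=p-q2+q3
        q=[q2,q3,q4]
        if all(l<=v<=h for l,v,h in zip(lo,q,hi)): ok.append((pd,np.round(q,2).tolist()))
    print(R_,Z_,ok[0] if ok else None, ok[-1][0] if ok else None)
```

```text
0.6 0.083 (38, [0.21, -1.13, -0.68]) 58
0.6 0.12 (36, [0.12, -1.12, -0.61]) 58
0.6 0.2 (30, [-0.05, -1.12, -0.54]) 58
0.63 0.083 (34, [0.31, -1.12, -0.84]) 58
0.63 0.12 (32, [0.22, -1.12, -0.78]) 58
0.63 0.2 (26, [0.06, -1.12, -0.73]) 58
0.66 0.083 (28, [0.45, -1.13, -1.09]) 58
0.66 0.12 (26, [0.37, -1.13, -1.05]) 58
0.66 0.2 (22, [0.17, -1.12, -0.91]) 58
```

In-plane reach limits the tool to about 38–40° below horizontal at the lip. The lip's rounded edge suits inclined fingers, so I'll go in front of the lip, low, then pitch up by 10° and slide beneath.

>>> {"method": "servo_tool", "body": {"commands": [{"tx":-0.03,"ty":0.02,"tz":0.01,"ax":0,"ay":0,"az":0},{"tx":-0.03,"ty":0.02,"tz":0.01,"ax":0,"ay":0,"az":0},{"tx":0.001,"ty":0.0335,"tz":-0.005,"ax":0,"ay":0,"az":0},{"tx":0.001,"ty":0.0335,"tz":-0.005,"ax":0,"ay":0,"az":0},{"tx":0.001,"ty":0.0335,"tz":-0.005,"ax":0,"ay":0,"az":0},{"tx":0.001,"ty":0.0335,"tz":-0.005,"ax":0,"ay":0,"az":0},{"tx":0,"ty":0,"tz":-0.022,"ax":0,"ay":0,"az":0},{"tx":0,"ty":0,"tz":-0.022,"ax":0,"ay":0,"az":0},{"tx":0,"ty":0,"tz":-0.022,"ax":0,"ay":0,"az":0},{"tx":0,"ty":0,"tz":-0.022,"ax":0,"ay":0,"az":0},{"tx":0,"ty":0,"tz":0,"ax":0,"ay":0,"az":0}]}}

```text
t: 8.75
tcp_pos: [0.4434, 0.3315, 0.0587]
orientation: [0.565, 0.751, 0.274, 0.204]
ft_force: [-0.2, 0.2, 0.1]
opening: 0.001
gripper_force: 0.0
```

```bash
python3 look.py w4
python3 - <<'E'
from h import *
I=cv2.imread("pics/w4.png");D=np.load("w4.npy");z=np.load("w4_o.npz");K,d,T=cam("wrist",dict(tcp_pos=z["p"],orientation=z["q"]))
h=cv2.cvtColor(I,cv2.COLOR_BGR2HSV);m=(h[...,0]>100)&(h[...,0]<125)&(h[...,1]>150)&(D>0)
P=[]
for y in range(10,390,6):
    xs=np.nonzero(m[y])[0]
    if len(xs)>5: x=xs[0]+2;P.append(np.r_[x,y,world((x,y),D[y,x],K,d,T)])
P=np.array(P);g=P[abs(P[:,4]-.104)<.006];a=np.polyfit(g[:,3],g[:,2],1);print(len(P),len(g),g[[0,-1]].round(3).tolist(),"yaw",np.degrees(np.arctan(-a[0])),"x@.3535",np.polyval(a,.3535),"z",np.median(g[:,4]))
E
```

```text
8.75 [0.44339944 0.33146304 0.05870255] [ 0.816  0.141 -0.981 -0.178 -0.33   1.998]
tool [[-0.279, 0.737, 0.616], [0.96, 0.212, 0.182], [0.004, 0.642, -0.766]]
lip_edge 0.86 [464.7 280.5] [0.5187 0.3359 0.0998]
petri_dish 0.92 [282.7 292.2] [0.4058 0.3344 0.0798]
45 45 [[511.0, 52.0, 0.487, 0.451, 0.104], [481.0, 316.0, 0.554, 0.309, 0.104]] yaw 19.947290328708554 x@.3535 0.5245399594791118 z 0.10414899858162852
```

View pics/w4.png

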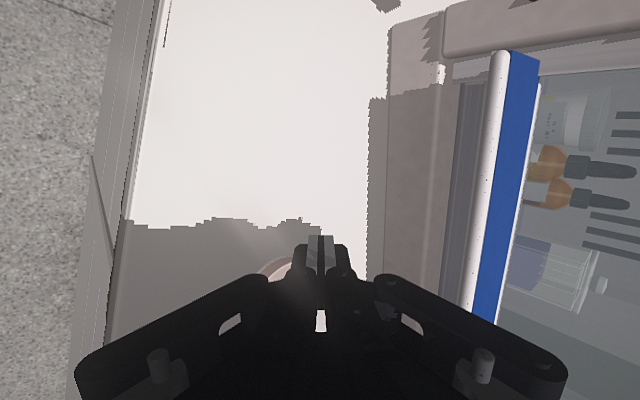

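The lip's white rounded edge is at cols 495–510 up top and its centre is at (465,280). That puts lip_edge at (0.519, 0.336, 0.100), matching the earlier fit. The dish is clear beneath the fingers. Next I'm pitching up and moving under the edge.

>>> {"method": "servo_tool", "body": {"commands": [{"tx":0.0152,"ty":0.0055,"tz":0.0015,"ax":0.75,"ay":-2.4,"az":0},{"tx":0.0152,"ty":0.0055,"tz":0.0015,"ax":0.75,"ay":-2.4,"az":0},{"tx":0.0152,"ty":0.0055,"tz":0.0015,"ax":0.75,"ay":-2.4,"az":0},{"tx":0.0152,"ty":0.0055,"tz":0.0015,"ax":0.75,"ay":-2.4,"az":0},{"tx":0,"ty":0,"tz":0,"ax":0,"ay":0,"az":0}]}}

```text
t: 9.68
tcp_pos: [0.5053, 0.3544, 0.067]
orientation: [0.545, 0.723, 0.342, 0.251]
ft_force: [0.7, -1.6, -0.4]
opening: 0.002
gripper_force: 0.0
```

>>> {"method": "servo_tool", "body": {"commands": [{"tx":0,"ty":0,"tz":0.004,"ax":0,"ay":0,"az":0},{"tx":0,"ty":0,"tz":0.004,"ax":0,"ay":0,"az":0},{"tx":0,"ty":0,"tz":0.004,"ax":0,"ay":0,"az":0},{"tx":0,"ty":0,"tz":0.004,"ax":0,"ay":0,"az":0}]}}

```text
t: 10.18
tcp_pos: [0.5051, 0.3545, 0.0837]
orientation: [0.545, 0.723, 0.342, 0.251]
ft_force: [-0.2, -0.2, 0.2]
opening: 0.0
gripper_force: 0.0
```

>>> {"method": "servo_tool", "body": {"commands": [{"tx":0,"ty":0,"tz":0.004,"ax":0,"ay":0,"az":0},{"tx":0,"ty":0,"tz":0.004,"ax":0,"ay":0,"az":0}]}}

```text
t: 10.42
tcp_pos: [0.5048, 0.3542, 0.0909]
orientation: [0.545, 0.724, 0.342, 0.251]
ft_force: [-0.3, 0.8, -3.2]
opening: 0.002
gripper_force: 1.3
```

>>> {"method": "servo_tool", "body": {"commands": [{"tx":0,"ty":0,"tz":0.004,"ax":0,"ay":0,"az":0},{"tx":0,"ty":0,"tz":0.004,"ax":0,"ay":0,"az":0}]}}

```text
t: 10.68
tcp_pos: [0.5048, 0.3542, 0.099]
orientation: [0.545, 0.723, 0.342, 0.251]
ft_force: [-2.5, -0.2, -2.6]
opening: -0.002
gripper_force: 1.9
```

>>> {"method": "servo_tool", "body": {"commands": [{"tx":0,"ty":0,"tz":0.005,"ax":0,"ay":0,"az":0},{"tx":0,"ty":0,"tz":0.005,"ax":0,"ay":0,"az":0},{"tx":0,"ty":0,"tz":0.005,"ax":0,"ay":0,"az":0},{"tx":0,"ty":0,"tz":0.005,"ax":0,"ay":0,"az":0},{"tx":0,"ty":0,"tz":0.005,"ax":0,"ay":0,"az":0},{"tx":0,"ty":0,"tz":0.005,"ax":0,"ay":0,"az":0},{"tx":0,"ty":0,"tz":0.005,"ax":0,"ay":0,"az":0},{"tx":0,"ty":0,"tz":0.005,"ax":0,"ay":0,"az":0},{"tx":0,"ty":0,"tz":0.005,"ax":0,"ay":0,"az":0},{"tx":0,"ty":0,"tz":0.005,"ax":0,"ay":0,"az":0},{"tx":0,"ty":0,"tz":0.005,"ax":0,"ay":0,"az":0},{"tx":0,"ty":0,"tz":0.005,"ax":0,"ay":0,"az":0},{"tx":0,"ty":0,"tz":0.005,"ax":0,"ay":0,"az":0},{"tx":0,"ty":0,"tz":0.005,"ax":0,"ay":0,"az":0},{"tx":0,"ty":0,"tz":0.003,"ax":0,"ay":0,"az":0},{"tx":0,"ty":0,"tz":0.001,"ax":0,"ay":0,"az":0},{"tx":0,"ty":0,"tz":0,"ax":0,"ay":0,"az":0}]}}

```text
t: 12.8
tcp_pos: [0.5051, 0.3544, 0.1734]
orientation: [0.545, 0.723, 0.342, 0.251]
ft_force: [-5.0, -2.5, -1.7]
opening: -0.004
gripper_force: 2.4
```

```bash
cat > lev.py <<'E'
from h import *
import sys
for n in("side","top","wrist"):
    o=manip.get_obs();I,D=manip.snapshot(n);cv2.imwrite(f"pics/{sys.argv[1]}{n}.png",I);K,d,T=cam(n,o)
    h=cv2.cvtColor(I,cv2.COLOR_BGR2HSV)
    m=(h[...,0]>100)&(h[...,0]<125)&(h[...,1]>150)&(D>0);ys,xs=np.nonzero(m)
    W=np.array([world((x,y),D[y,x],K,d,T) for x,y in zip(xs,ys)])
    k=(W[:,0]>.45)&(W[:,0]<.63)&(W[:,1]>.2)&(W[:,1]<.48)&(W[:,2]>.08)&(W[:,2]<.25);L=W[k]
    if len(L)>20:print(n,"blue z med",np.median(L[:,2]).round(4),"n",len(L))
    m=(h[...,0]<18)&(h[...,1]>170)&(D>0);ys,xs=np.nonzero(m)
    W=np.array([world((x,y),D[y,x],K,d,T) for x,y in zip(xs,ys)])
    if len(W):
        k=(abs(W-[.57,.205,.21]).max(1)<.03);O=W[k]
        if len(O)>10:print(n,"orange n",len(O),"tip",np.median(O[O[:,1]>np.quantile(O[:,1],.85)],0).round(4),"z range",np.percentile(O[:,2],[2,98]).round(4))
    for t in("mark","lip_edge"):
        for q in manip.place_of(n,t)[:1]:
            z=dep(D,q["location"],1);print(" ",t,round(q["confidence"],2),np.round(q["location"],1),world(q["location"],z,K,d,T).round(4) if z else None)
o=manip.get_obs();print(o["t"],o["tcp_pos"],o["ft_force"])
E
python3 lev.py s5
```

```text
side blue z med 0.1901 n 786
side orange n 79 tip [0.57   0.2102 0.2131] z range [0.2047 0.2181]
  mark 0.71 [273.2 171.2] [0.5221 0.3356 0.1892]
  lip_edge 0.81 [271.1 174.3] [0.6157 0.4681 0.0551]
top blue z med 0.1904 n 1305
top orange n 50 tip [0.5853 0.2091 0.2159] z range [0.2043 0.2198]
  mark 0.59 [335.4 202.1] [0.5911 0.2141 0.0815]
  lip_edge 0.8 [292.5 220.3] [ 5.465e-01  3.472e-01 -4.000e-04]
wrist blue z med 0.1909 n 9627
13.25 [0.50510604 0.35437652 0.17342147] [-4.43801428 -2.17647515 -0.96111323]
```

```bash
python3 -c "
import cv2;I=cv2.imread('pics/s5side.png');cv2.imwrite('pics/s5c.png',cv2.resize(I[120:250,215:375],None,fx=4.5,fy=4.5,interpolation=cv2.INTER_CUBIC))"
```

```text
(no output)
```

View pics/s5c.png

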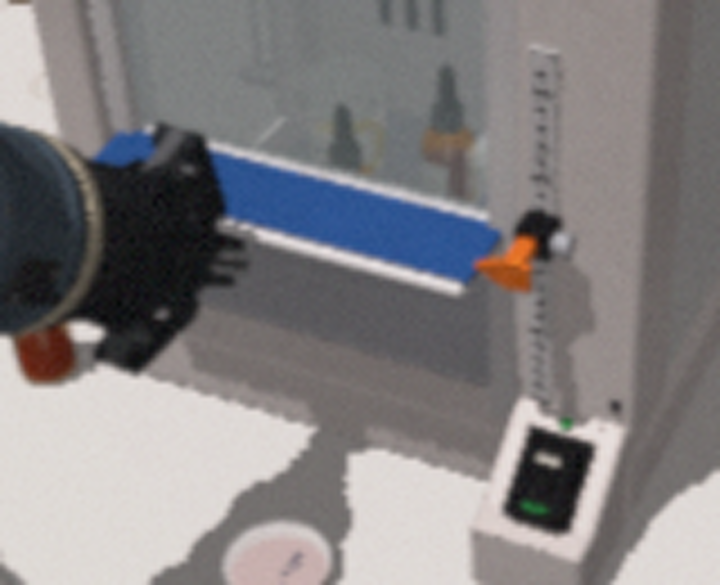

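The crop shows the arrow point at (478,265), still above the lip's right end at (462,290). The dish and bottle haven't moved. The lip edge is at 0.1865 and the mark at about 0.211, so it needs another 24.5 mm.

>>> {"method": "servo_tool", "body": {"commands": [{"tx":0,"ty":0,"tz":0.004,"ax":0,"ay":0,"az":0},{"tx":0,"ty":0,"tz":0.004,"ax":0,"ay":0,"az":0},{"tx":0,"ty":0,"tz":0.004,"ax":0,"ay":0,"az":0},{"tx":0,"ty":0,"tz":0.004,"ax":0,"ay":0,"az":0},{"tx":0,"ty":0,"tz":0.003,"ax":0,"ay":0,"az":0},{"tx":0,"ty":0,"tz":0.002,"ax":0,"ay":0,"az":0},{"tx":0,"ty":0,"tz":0.002,"ax":0,"ay":0,"az":0},{"tx":0,"ty":0,"tz":0.001,"ax":0,"ay":0,"az":0},{"tx":0,"ty":0,"tz":0,"ax":0,"ay":0,"az":0},{"tx":0,"ty":0,"tz":0,"ax":0,"ay":0,"az":0}]}}

```text
t: 14.5
tcp_pos: [0.5051, 0.3544, 0.1975]
orientation: [0.545, 0.723, 0.342, 0.251]
ft_force: [-5.4, -2.3, -1.6]
opening: 0.003
gripper_force: 2.6
```

```bash
python3 lev.py s6
```

```text
side blue z med 0.2141 n 770
side orange n 77 tip [0.5805 0.2101 0.213 ] z range [0.2052 0.218 ]
  mark 0.69 [318.6 179.4] [0.6894 0.3487 0.0558]
  lip_edge 0.64 [271.9 165.8] [0.6425 0.4941 0.0576]
top blue z med 0.2145 n 1365
top orange n 51 tip [0.5853 0.2093 0.2163] z range [0.2043 0.2209]
  lip_edge 0.83 [292.  220.1] [ 0.5471  0.3488 -0.0006]
wrist blue z med 0.2151 n 9611
14.95 [0.50515546 0.354392   0.19755842] [-6.45238388 -1.94593823 -1.78890586]
```

>>> {"method": "servo_tool", "body": {"commands": [{"tx":0,"ty":0,"tz":-0.003,"ax":0,"ay":0,"az":0},{"tx":-0.002,"ty":-0.0006,"tz":-0.004,"ax":0,"ay":0,"az":0},{"tx":-0.006,"ty":-0.002,"tz":-0.006,"ax":0,"ay":0,"az":0},{"tx":-0.015,"ty":-0.005,"tz":-0.004,"ax":0,"ay":0,"az":0},{"tx":-0.02,"ty":-0.006,"tz":0,"ax":0,"ay":0,"az":0},{"tx":-0.02,"ty":-0.006,"tz":0,"ax":0,"ay":0,"az":0},{"tx":0,"ty":0,"tz":0,"ax":0,"ay":0,"az":0},{"tx":0,"ty":0,"tz":0,"ax":0,"ay":0,"az":0}]}}

```text
t: 15.95
tcp_pos: [0.4421, 0.3351, 0.1804]
orientation: [0.545, 0.723, 0.343, 0.251]
ft_force: [-0.8, -0.0, 0.1]
opening: -0.0
gripper_force: 0.0
```

```bash
python3 lev.py s7; python3 -c "
import cv2;I=cv2.imread('pics/s7side.png');cv2.imwrite('pics/s7c.png',cv2.resize(I[120:250,215:375],None,fx=4.5,fy=4.5,interpolation=cv2.INTER_CUBIC))"
```

```text
side blue z med 0.2142 n 1043
side orange n 79 tip [0.5708 0.2099 0.2127] z range [0.205  0.2179]
  mark 0.69 [320.8 178.2] [0.5589 0.2166 0.2098]
  lip_edge 0.96 [268.7 165. ] [0.5158 0.3416 0.208 ]
top blue z med 0.2146 n 1366
top orange n 51 tip [0.5843 0.2094 0.2153] z range [0.2054 0.2203]
  lip_edge 0.57 [289.5 217.3] [0.5157 0.3392 0.2122]
wrist blue z med 0.215 n 4102
  lip_edge 0.68 [427.7 265.8] [0.5184 0.3365 0.2093]
16.4 [0.44222708 0.33477555 0.18003834] [-0.57657607  0.25553098 -0.22257872]
```

View pics/s7c.png

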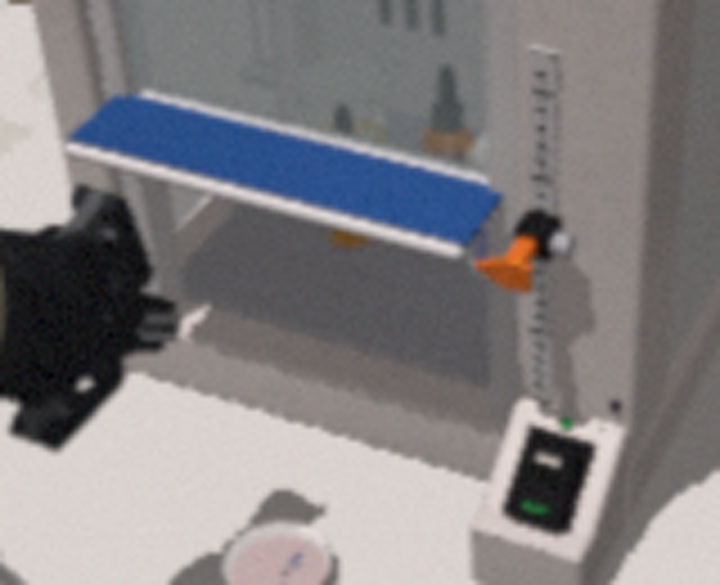

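Run:
```python
from h import *
m=manip.camera_model("side")
for p in((.557,.2176,.2103),(.557,.2176,.2063),(.555,.2175,.2143),(.5546,.2246,.2103)):print(p,cv2.projectPoints(np.array([p]),np.array(m["rvec"]),np.array(m["tvec"]),np.array(m["mtx"]),np.array(m["dist"]))[0].ravel().round(1))
I=cv2.imread("pics/s7side.png");h=cv2.cvtColor(I,cv2.COLOR_BGR2HSV);k=(h[...,0]<18)&(h[...,1]>150);ys,xs=np.nonzero(k[165:195,310:345])
for c in range(0,16):
    y=ys[xs==c]
    if len(y):print(310+c,165+y.min(),165+y.max(),end=" | ")
D=manip.snapshot("side")[1];K,d,T=cam("side")
print();[print((x,y),world((x,y),D[y,x],K,d,T).round(4)) for y in(177,178,179,180) for x in(320,321,322,323)]
```

```text
(0.557, 0.2176, 0.2103) [319.9 178.2]
(0.557, 0.2176, 0.2063) [319.9 179.6]
(0.555, 0.2175, 0.2143) [319.3 177.3]
(0.5546, 0.2246, 0.2103) [316.8 177.4]
321 178 179 | 322 178 179 | 323 178 180 | 324 178 181 | 325 177 182 | 
(320, 177) [0.6911 0.3446 0.0658]
(321, 177) [0.6901 0.3398 0.0689]
(322, 177) [0.694  0.3396 0.0667]
(323, 177) [0.603  0.251  0.1684]
(320, 178) [0.5586 0.2187 0.2095]
(321, 178) [0.5579 0.215  0.2119]
(322, 178) [0.56   0.2139 0.2111]
(323, 178) [0.5612 0.2121 0.2114]
(320, 179) [0.5558 0.2162 0.2096]
(321, 179) [0.5562 0.2135 0.2108]
(322, 179) [0.5562 0.2104 0.2125]
(323, 179) [0.5589 0.2099 0.2111]
(320, 180) [0.6908 0.3446 0.055 ]
(321, 180) [0.5569 0.2142 0.2072]
(322, 180) [0.5579 0.2121 0.2077]
(323, 180) [0.559  0.2101 0.2082]
```

The tip measures 0.210–0.211 and the lip edge 0.2103, so they're level. The fan is on and the robot is clear of everything, so I'm handing in.

```bash
python3 -c "
from bench import manip
print(manip.job_done())"
```

```text
the job is handed in; nothing more can be done
None
```

The fan rocker is pressed fully on and the sash stands with its lip edge at 210 mm, level with the marker point within about 1 mm by my measurement. The job is handed in with the robot clear of everything; no verdict came back.

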